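# Set the plate nest's clamp arm on its catch

## Robot

A 6-joint arm with a two-finger parallel gripper is mounted at the origin on a cart in front of the work surface, level with it; the furniture and walls round the work are solid. World frame = base frame: x ahead of the robot, y to its left, z up, the work surface at z = 0. Lengths are in mm, angles in rad, forces in N, time in s.
With the tool pointing down it reaches from about 350 to 875 mm from the base axis. Payload 4.2 kg.
Tool frame: the origin (TCP) lies midway between the tips of the shut fingers; the grasp point (between the pads) lies 19 mm behind it; z points along the fingers, y is the line along which they close (so a half turn about z gives the same grasp; the last joint's range is limited). The gripper opens to 85 mm and grips with 20 to 120 N. Pads are 22 mm wide; open, the fingers measure 114 mm over their backs; the gripper's body (76 mm by 85 mm) begins 54 mm behind the grasp point. The pads swing forward as they close: fully open they stand 13 mm farther back than shut.
Start: joints at [1.506, 0.385, 0.008, 0, -1.194, -0.259], TCP at [198.825, 592.51, 231.312] pointing down, gripper open.
Joint ranges: [-3.14, 3.14], [-1.21, 2.06], [-1.07, 1.41], [-3.16, 2.05], [-2.99, -0.16], [-3.1, 3.1]. Speed limits (rad/s): [2.79, 2.79, 3.14, 3.14, 3.14, 3.14].

## Interface

Orientations are given as a unit quaternion [x, y, z, w].
In Python, from bench import * gives the robot as it stands.
- The arm moves only by the tool drive_tool, never from a script. Its argument "plan" is a list that holds one entry, the list of rows, each a list of 5 numbers: the closure, from -1 (fully open) to 1 (shut), then the shift along the world's x, y, z in mm, then the turn about the world's z in degrees. A call has 1 to 20 rows; each row shifts and turns the commanded pose from where the row before left it; what a row does not reach is not made up. A row lasts 1/12 s, in which the tool goes at most 41.7 mm and 7.16 degrees, less where a joint would pass 70% of its speed; a pose out of reach is approached as far as the arm can. A call is refused whole if a number of a shift passes 41.7 or a number of a turn 7.16, either way. A call with a gripper value outside its range is refused whole. The fingers move at their own pace and stop on an object; the grip force is fixed at half the most. Time passes only in rows, so rows that do not move let the fingers close. It gives the time, the measured TCP pose, the force, the opening and the grip force at its end, in the units of the state.
- read_state(): the state, without advancing time (a new reading comes with each control period).
- get_image(name): name is "scene" or "top"; returns (picture, depth): 480x640x3 uint8, red, green, blue; 480x640 float32, mm along the optical axis (not along the pixel's ray), 0 where there is no reading.
- camera_model(name): a dict with "fx", "fy", "cx", "cy" (pixels), "R" (3x3) and "t" (3): a world point X has camera coordinates R X + t. Camera axes: x right, y down, z forward; pixel columns grow to the right and rows downward; lengths in mm; the calibration is good to about 2 mm. A picture is of the moment at which its call begins. camera_model takes no time and is no camera call.
- job_done(): hands the job in; it is judged then, once.
The state is a dict: "clock": time; "joints": joint angles; "joint_vel": joint speeds; "joint_efforts": joint torques, N m; "position": TCP position; "ee_rot": TCP orientation; "contact_force": force on the tool from outside, world axes, zero at the start; "wrist_torque": the same for the moment, N m; "gripper_width": finger opening in mm; "grasp_force": force on a finger pad.
Only numpy, scipy, OpenCV 4.12 (cv2) and the standard library are available. Lean on these libraries where they do the work, as an engineer would, in place of code of your own. Each camera call takes 0.05 s, during which the arm holds its last target. There are 200 camera calls.

## Task

Set the plate nest ready for its next plate: draw the sprung clamp arm back out of the bay by its upright post until the catch holds it, ease off without letting the arm snap back, and leave it set. Leave the dish and the pot behind the nest where they are.

Things in the scene. Friction and masses are not known exactly. Their poses are not given: they have to be found in the camera images.
- nest: Plate nest fixed to the bench: aluminium base 178 (x) by 295 mm (y), top at 16 mm. Origin on the bench under its middle; x to its back, y to its left. Left: plate bay, a black pad with fences 36 mm high at back and left. Right front: arm pivot with coil spring, 68 mm high, and a spring anchor pin, 62 mm, 34 mm to its right. Right back: catch lever. All else but the arm's post is under 43 mm.
- clamp_arm (a joint): Swing of the steel clamp arm, rad. 0: held by its spring slanting over the bay, 55 degrees left of the nest's x seen from the pivot. Grows as it is drawn to the nest's right (clockwise from above); stop at 1.18. Past 1.10 the catch springs in behind its roller; eased off, it rests there at 1.10. The spring asks 4 N at the post at 0, 8.5 N at 1.10; the catch's bevel adds up to 4 N from 0.88 on.
- post_top (a point): Centre of the top of the upright black finger post on the clamp arm's tip, 101 mm above the bench, 110 mm from the arm's pivot. Round, 13 mm thick (17 mm in its top 12 mm), free from 45 mm above the bench up; push it from the bay side or straddle it with open fingers. The arm below is a flat bar 14 mm wide, top at 38 mm. The point's x axis points along the arm, away from the pivot.
- clamp_pivot (a point): Axis of the clamp arm's pivot, 33 mm above the bench.
- catch_lever (a joint): Swing of the catch lever, a dark steel bar low along the nest's right back (top at 26 mm), rad. 0: engaged, where a light spring holds it. Grows as its tooth is pushed to the back: about 0.13 while the arm's roller rides over the bevel, then back to 0 behind the roller. With the arm set, some 1.5 N on the nib, towards the back, fires it.
- catch_nib (a point): Top of the trigger nib at the left end of the catch lever, 36 mm above the bench, at the back right corner of the bay, where a plate would push it.
- dish: Bystander: closed white dish, 60 mm across, 15 mm high, loose behind the nest. Origin: centre of its underside.
- pot: Bystander: white pot with a screw cap, 46 mm across, 72 mm high, loose behind the nest at the right. Origin: centre of its underside.

How it is judged:
By the outcome, as a careful person would: the job done as asked, in the order asked, and still so for the second after the job is handed in, with the robot touching nothing.
It also fails if it takes over 54 s, if anything falls off the work surface, if the arm or the gripper's body presses on something with over 40 N, if the wrist force passes 120 N, or if a joint passes its speed limit or range.

## Working session

There is one attempt and no reset: what is moved stays moved. The work goes in short steps, Python scripts to look and compute and a tool call to move; the robot and the scene stay as the last step left them, time stands still between calls to the robot, and variables do not carry over. Pictures are saved under pics/ and viewed, at most 10 in all, crops included, and the job is handed in when it is done.

Besides the shell and the picture viewer there is one more tool, called after "Request:" by a JSON object that holds its "op" and its "data", one argument or row to a line. drive_tool: Moves the arm, as the interface text tells. Its arguments: {"type":"object","properties":{"plan":{"type":"array"}},"required":["plan"]}

```bash
mkdir -p pics; cat > h.py <<'E'
from bench import *
import numpy as np, cv2
def snap(n,f):
    p,d=get_image(n); cv2.imwrite(f'pics/{f}.png',p[:,:,::-1]); np.savez(f'pics/{f}.npz',p=p,d=d); return p,d
def world(n,u,v,z=None,d=None):
    c=camera_model(n); R=np.array(c['R']);t=np.array(c['t'])
    r=R.T@np.array([(u-c['cx'])/c['fx'],(v-c['cy'])/c['fy'],1]); o=-R.T@t
    s=(z-o[2])/r[2] if d is None else d
    return o+s*r
E
python3 - <<'E'
from h import *
for n in('top','scene'):
    snap(n,n+'0'); c=camera_model(n); print(n,-np.array(c['R']).T@c['t'],c['fx'],np.round(c['R'],2).tolist())
s=read_state(); print(s['clock'],s['position'],s['ee_rot'],s['contact_force'])
E
```

```text
top [ 358.16644888 -343.48185612  923.60330205] 601.1897583501028 [[0.07, -1.0, 0.0], [-0.97, -0.07, -0.23], [0.23, 0.01, -0.97]]
scene [137.82002661 227.8638422  583.91300459] 439.8164566837802 [[-0.81, -0.58, -0.0], [-0.33, 0.47, -0.82], [0.47, -0.67, -0.58]]
0.1 [198.65903731 592.03055959 230.31016726] [ 9.86908783e-01 -1.61276297e-01 -1.11745311e-04  9.98653995e-04] [ 0.07606532 -0.33891661 -0.1165824 ]
```

View pics/top0.png

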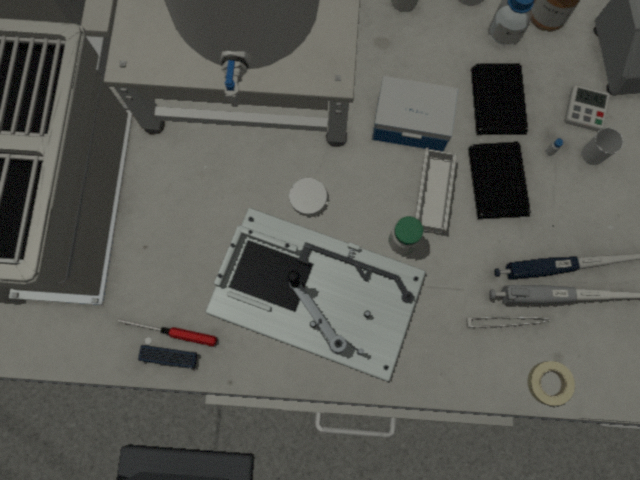

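View pics/scene0.png

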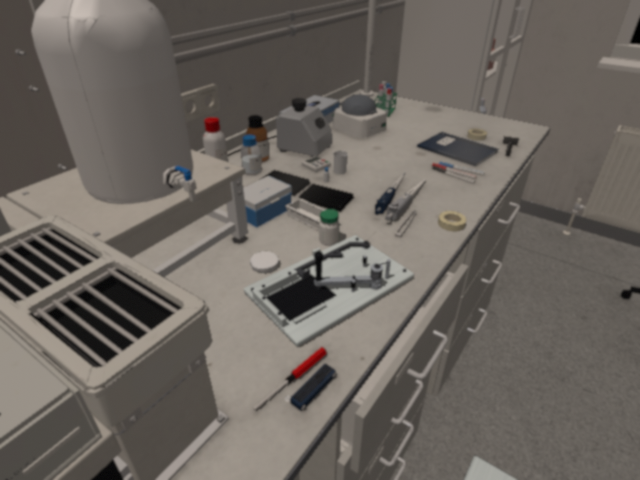

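The top view shows the nest with corners near (250,210), (425,270), (389,380), (208,312). The post top is at about (294,276), the pivot at (339,344), the green-capped pot at (408,230) and the dish at (309,196). I'll turn these into world positions.

```bash
python3 - <<'E'
from h import *
T=np.load('pics/top0.npz');d=T['d']
for n,u,v,z in [('TL',250,210,16),('TR',425,270,16),('BR',389,380,16),('BL',208,312,16),('post',294,276,101),('pivot',339,344,68),('pot',408,230,72),('dish',309,196,15),('anchor',363,352,62),('nib?',306,250,36)]:
    print(n,world('top',u,v,z).round(0), d[v,u], world('top',u,v,d=d[v,u]).round(0))
S=np.load('pics/scene0.npz');ds=S['d']
for n,u,v,z in [('post',319,252,101),('pivot',377,267,68)]: print(n,world('scene',u,v,z).round(0),world('scene',u,v+2,d=ds[v+2,u]).round(0))
a=cv2.resize(T['p'][190:390,195:435,::-1],None,fx=3.3,fy=3,interpolation=3); 
a=cv2.resize(T['p'][200:380,205:430,::-1],None,fx=3.3,fy=3.3,interpolation=3); cv2.imwrite('pics/a.png',a)
b=cv2.resize(S['p'][210:340,240:420,::-1],None,fx=4,fy=4,interpolation=3); cv2.imwrite('pics/b.png',b)
E
```

```text
TL [ 621. -215.   16.] 945.93866 [ 621. -215.   16.]
TR [ 545. -493.   16.] 938.5633 [ 547. -495.    2.]
BR [ 376. -445.   16.] 900.3635 [ 376. -447.    0.]
BL [ 457. -168.   16.] 907.1778 [ 457. -168.   16.]
post [ 506. -298.  101.] 835.11115 [ 506. -298.  101.]
pivot [ 419. -367.   68.] 845.8686 [ 419. -367.   68.]
pot [ 591. -457.   72.] 883.7111 [ 592. -457.   69.]
dish [ 651. -306.   15.] 951.8602 [ 651. -306.   15.]
anchor [ 411. -402.   62.] 896.33136 [ 414. -405.   14.]
nib? [ 558. -309.   36.] 918.645 [ 560. -309.   28.]
post [ 507. -297.  101.] [ 506. -294.   99.]
pivot [ 418. -357.   68.] [ 417. -357.   64.]
```

View pics/a.png

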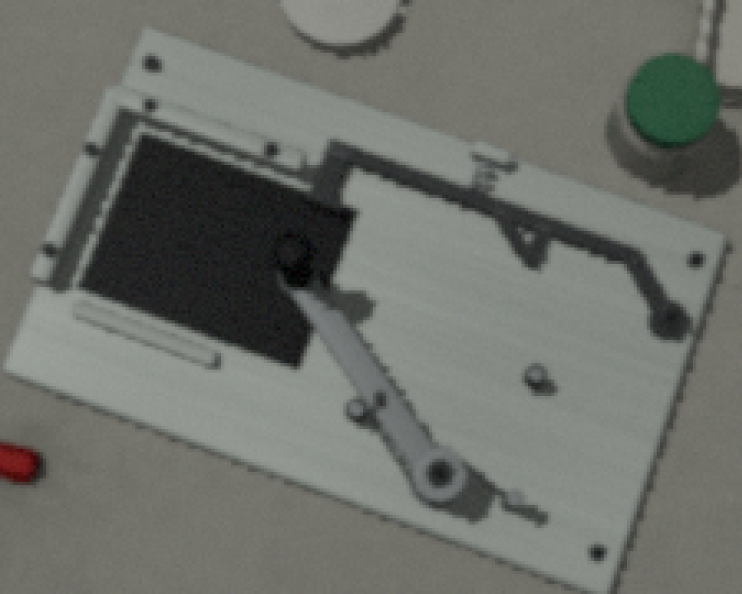

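View pics/b.png

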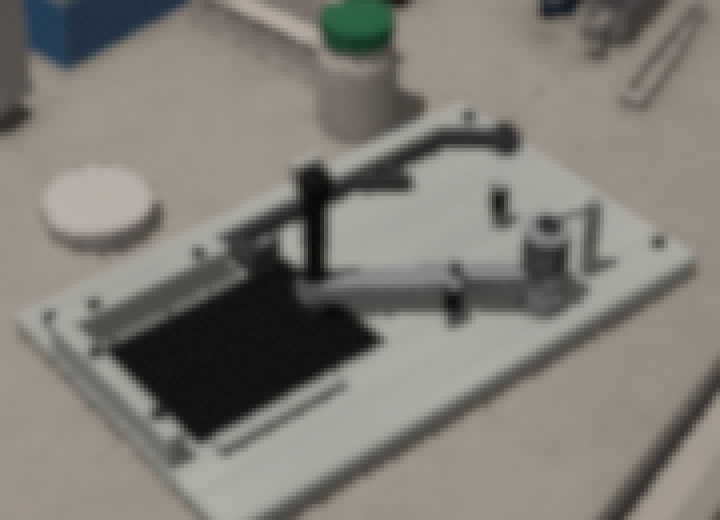

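The crops confirm the layout: arm tip and post over the bay, lever at the right back, pot behind it. The nest yaw is about -15.7°, the pivot about (419,-367) and the post about (505.5,-298). Next I'll check for obstacles on the way over.

```bash
python3 - <<'E'
from h import *
H={}
for n in('top','scene'):
    c=camera_model(n);d=np.load(f'pics/{n}0.npz')['d'];v,u=np.mgrid[:480,:640]
    P=np.stack([(u-c['cx'])/c['fx']*d,(v-c['cy'])/c['fy']*d,d],-1)[d>0]
    W=(P-np.array(c['t']))@np.array(c['R'])
    for p in W:
        k=(int(p[0]//100),int(p[1]//100)); H[k]=max(H.get(k,-999),p[2])
print('x\\y',[j*100 for j in range(7,-7,-1)])
for i in range(8,-2,-1): print(i*100,[int(H[(i,j)]) if (i,j) in H else None for j in range(7,-7,-1)])
E
```

```text
x\y [700, 600, 500, 400, 300, 200, 100, 0, -100, -200, -300, -400, -500, -600]
800 [None, None, None, None, None, None, 150, 239, 431, 500, 497, 255, 72, 70]
700 [None, None, None, None, None, None, 233, 236, 235, 495, 495, 183, 72, 70]
600 [None, None, None, None, None, None, 246, 235, 235, 6, 21, 19, 75, 31]
500 [None, None, None, None, None, None, 251, 235, 235, 41, 103, 102, 75, 28]
400 [None, None, None, None, None, 251, 251, 235, 234, 39, 100, 69, 63, 11]
300 [None, None, -868, -868, -866, -870, 5, 5, 21, 21, 5, 19, 23, 4]
200 [None, None, -864, -864, -863, -866, -866, -866, -865, -866, -865, -134, -136, -865]
100 [None, None, -866, -864, -863, -861, -634, -632, -685, 3, -865, -866, -864, -866]
0 [None, None, -869, -865, -867, -865, -771, None, None, 2, -874, None, None, None]
-100 [None, None, None, None, None, None, None, None, None, None, None, None, None, None]
```

Request:
{"op": "drive_tool", "data": {
  "plan": [
    [[-1,17,-24,20,0],[-1,17,-24,20,0],[-1,17,-24,20,0],[-1,17,-24,20,0],[-1,17,-24,20,0],[-1,17,-24,20,0],[-1,17,-31,0,0],[-1,17,-31,0,0],[-1,17,-31,0,0],[-1,17,-31,0,0],[-1,17,-31,0,0],[-1,17,-31,0,0],[-1,17,-31,0,0],[-1,17,-31,0,0],[-1,3,-34,0,0],[-1,3,-34,0,0],[-1,3,-34,0,0],[-1,3,-34,0,0],[-1,3,-34,0,0],[-1,3,-34,0,0]]
  ]
}}

```text
clock: 1.77
position: [454.3, -5.2, 351.1]
ee_rot: [0.987, -0.161, -0.0, -0.0]
contact_force: [2.3, 0.2, 1.0]
gripper_width: 85.3
grasp_force: 0.0
```

Request:
{"op": "drive_tool", "data": {
  "plan": [
    [[-1,4,-24,0,4.2],[-1,4,-24,0,4.2],[-1,4,-24,0,4.2],[-1,4,-24,0,4.2],[-1,4,-24,0,4.2],[-1,4,-24,0,4.2],[-1,4,-24,0,4.2],[-1,4,-24,0,4.2],[-1,4,-24,0,4.2],[-1,4,-24,0,4.2],[-1,4,-24,0,4.2],[-1,4,-24,0,4.2],[-1,2,-6,-30,0],[0,0,0,-40,0],[0,0,0,-40,0],[0,0,0,-40,0],[0,0,0,-40,0],[0,0,0,0,0],[0,0,0,0,0]]
  ]
}}

```text
clock: 3.35
position: [503.7, -297.4, 159.8]
ee_rot: [0.962, 0.275, -0.002, -0.001]
contact_force: [0.5, -1.2, 1.4]
gripper_width: 42.9
grasp_force: 0.0
```

```bash
python3 - <<'E'
from h import *
s=read_state(); print(s['position'],s['joints'],s['contact_force'],s['gripper_width'])
p,d=snap('scene','s1')
cv2.imwrite('pics/c.png',cv2.resize(p[120:360,200:460,::-1],None,fx=2.5,fy=2.5,interpolation=3))
E
```

```text
[ 503.72128149 -297.39549155  159.75133328] [-2.56341583e-01  3.79572433e-01 -1.91316180e-01  6.47035836e-04
 -1.00532134e+00  2.38294509e+00] [ 0.52891431 -1.17416309  1.42157661] 42.91222155765043
```

View pics/c.png

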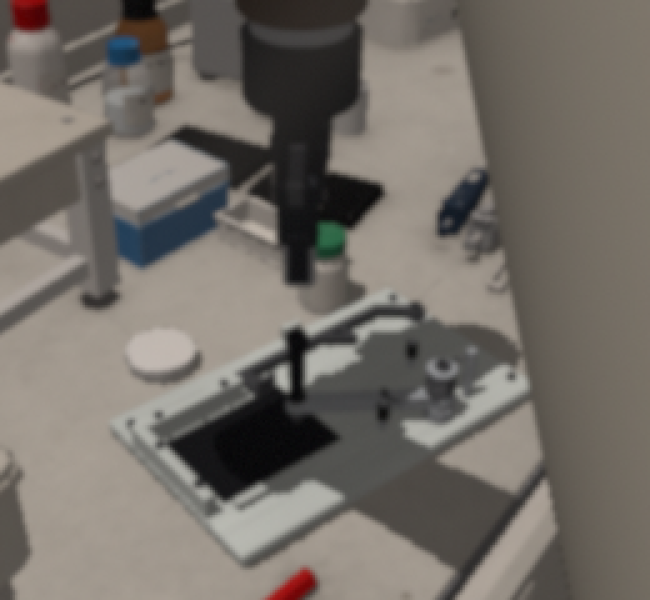

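The gripper sits squarely above the post: fingertips at (297,275) in the crop, post top at (296,333). I'll descend around the post.

Request:
{"op": "drive_tool", "data": {
  "plan": [
    [[0,1,0,-20,0],[0,1,0,-20,0],[0,0,0,-20,0],[0,0,0,-20,0],[0,0,0,-20,0],[0,0,0,0,0],[0.25,0,0,0,0],[0.25,0,0,0,0],[0.25,0,0,0,0]]
  ]
}}

```text
clock: 4.15
position: [508.7, -298.1, 64.1]
ee_rot: [0.962, 0.275, 0.002, 0.002]
contact_force: [0.1, 0.3, -0.3]
gripper_width: 32.0
grasp_force: 0.0
```

```bash
python3 - <<'E'
import numpy as np
c=np.array([419.5,-367]);cur=np.array([506.8,-297.5])
for a in range(36,-34,-3):
    t=c+110*np.array([np.cos(np.radians(a)),np.sin(np.radians(a))]); d=np.round(t-cur,1); cur=cur+d; print(a,d.tolist(),cur.round(1))
E
```

```text
36 [1.7, -4.8] [ 508.5 -302.3]
33 [3.3, -4.8] [ 511.8 -307.1]
30 [3.0, -4.9] [ 514.8 -312. ]
27 [2.7, -5.1] [ 517.5 -317.1]
24 [2.5, -5.2] [ 520.  -322.3]
21 [2.2, -5.3] [ 522.2 -327.6]
18 [1.9, -5.4] [ 524.1 -333. ]
15 [1.7, -5.5] [ 525.8 -338.5]
12 [1.3, -5.6] [ 527.1 -344.1]
9 [1.0, -5.7] [ 528.1 -349.8]
6 [0.8, -5.7] [ 528.9 -355.5]
3 [0.4, -5.7] [ 529.3 -361.2]
0 [0.2, -5.8] [ 529.5 -367. ]
-3 [-0.2, -5.8] [ 529.3 -372.8]
-6 [-0.4, -5.7] [ 528.9 -378.5]
-9 [-0.8, -5.7] [ 528.1 -384.2]
-12 [-1.0, -5.7] [ 527.1 -389.9]
-15 [-1.3, -5.6] [ 525.8 -395.5]
-18 [-1.7, -5.5] [ 524.1 -401. ]
-21 [-1.9, -5.4] [ 522.2 -406.4]
-24 [-2.2, -5.3] [ 520.  -411.7]
-27 [-2.5, -5.2] [ 517.5 -416.9]
-30 [-2.7, -5.1] [ 514.8 -422. ]
-33 [-3.0, -4.9] [ 511.8 -426.9]
```

First stage: draw to heading -15° and check the force.

Request:
{"op": "drive_tool", "data": {
  "plan": [
    [[0.25,2,-5,0,-2.5],[0.25,3,-5,0,-2.5],[0.25,3,-5,0,-2.5],[0.25,3,-5,0,-2.5],[0.25,2.5,-5,0,-2.5],[0.25,2,-5,0,-2.5],[0.25,2,-5.5,0,-2.5],[0.25,1.5,-5.5,0,-2.5],[0.25,1.5,-5.5,0,-2.5],[0.25,1,-5.5,0,-2.5],[0.25,1,-6,0,-2.5],[0.25,0.5,-6,0,-2.5],[0.25,0,-6,0,-2.5],[0.25,0,-6,0,-2.5],[0.25,-0.5,-6,0,-2.5],[0.25,-1,-6,0,-2.5],[0.25,-1,-5.5,0,-2.5],[0.25,0,0,0,0]]
  ]
}}

```text
clock: 5.65
position: [529.7, -390.5, 63.4]
ee_rot: [0.996, -0.094, 0.003, -0.0]
contact_force: [2.9, 7.2, 1.6]
gripper_width: 32.0
grasp_force: 3.7
```

```bash
python3 - <<'E'
from h import *
s=read_state(); print(s['position'],s['contact_force'],s['gripper_width'],s['grasp_force'],s['joints'][5])
p,d=snap('top','t2')
cv2.imwrite('pics/d.png',cv2.resize(p[190:390,200:430,::-1],None,fx=3,fy=3,interpolation=3))
E
```

```text
[ 529.68881098 -390.46393585   63.43953946] [2.93420344 7.24407734 1.62617755] 32.02966281649587 3.7108826637268066 1.7756519582599093
```

View pics/d.png

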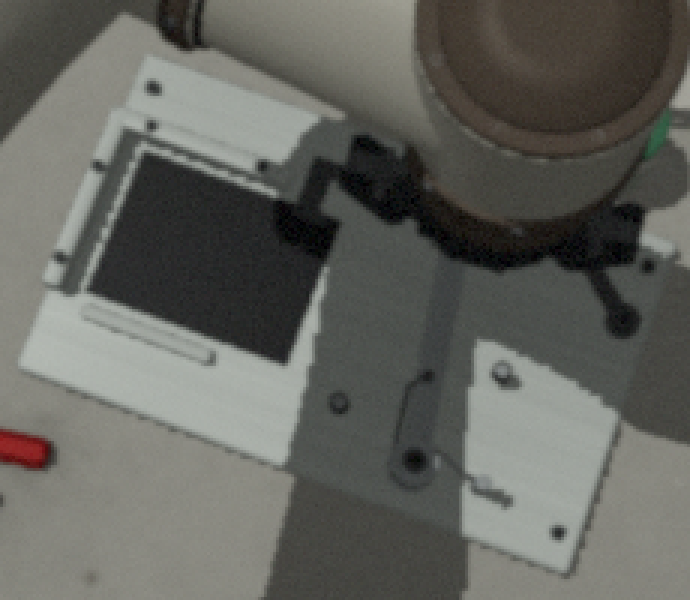

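The arm follows in the left finger: it now points up at about (455,260) in the crop from the pivot at (413,460). Next I'll draw through the bevel to just past the catch.

Request:
{"op": "drive_tool", "data": {
  "plan": [
    [[0.25,-1.5,-5.5,0,-2.5],[0.25,-2,-5.5,0,-2.5],[0.25,-2,-5.5,0,-2.5],[0.25,-2,-5.5,0,-2.5],[0.25,-2.5,-5,0,-2.5],[0.25,-2.5,-5,0,-2.5],[0.25,0,0,0,0],[0.25,0,0,0,0]]
  ]
}}

```text
clock: 6.37
position: [518.2, -422.0, 63.5]
ee_rot: [0.975, -0.222, 0.004, -0.0]
contact_force: [6.2, 7.4, -0.9]
gripper_width: 32.2
grasp_force: 4.2
```

```bash
python3 - <<'E'
from h import *
s=read_state(); print(s['position'],s['contact_force'],s['gripper_width'],s['grasp_force'])
p,d=snap('top','t3')
cv2.imwrite('pics/e.png',cv2.resize(p[190:390,200:430,::-1],None,fx=3,fy=3,interpolation=3))
E
```

```text
[ 518.18141965 -422.04633149   63.49791433] [ 6.1986406   7.43065137 -0.92369305] 32.160846969767405 4.242285043001175
```

View pics/e.png

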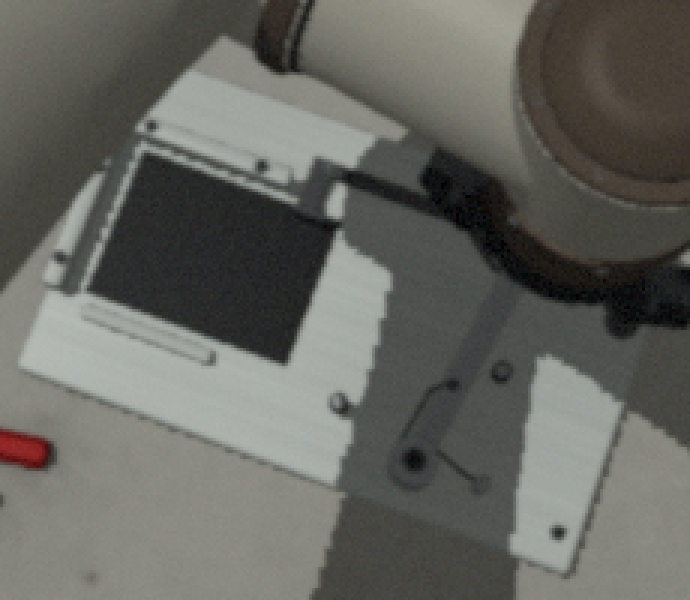

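The bar points from the pivot (413,460) to about (505,290) in the crop, and a small gap to the stop pin (502,372) remains. I'll go a little further in small steps.

Request:
{"op": "drive_tool", "data": {
  "plan": [
    [[0.25,-1.5,-2.5,0,-1.5],[0.25,-1.5,-2.5,0,-1.5],[0.25,0,0,0,0],[0.25,0,0,0,0]]
  ]
}}

```text
clock: 6.75
position: [515.2, -426.8, 63.5]
ee_rot: [0.969, -0.247, 0.003, -0.0]
contact_force: [5.9, 6.6, 0.6]
gripper_width: 31.9
grasp_force: 4.3
```

```bash
python3 - <<'E'
from h import *
b=world('top',200+505/3,190+290/3,38); print(np.degrees(np.arctan2(b[1]+367,b[0]-419.5)),b)
s=read_state(); print(s['position'],s['contact_force'],s['gripper_width'],s['grasp_force'])
p,d=snap('top','t4')
q=p[190:390,200:430]; print(p[280:292,360:385].mean(2).astype(int)[::4])
o=np.load('pics/t3.npz')['p']; print(o[280:292,360:385].mean(2).astype(int)[::4])
E
```

```text
-23.530142840324945 [ 508.73023893 -405.85424337   38.        ]
[ 515.22696845 -426.82848953   63.46825025] [5.86574219 6.5802478  0.591188  ] 31.914615479772312 4.323910027742386
[[82 79 81 70 52 39 36 51 63 60 41 27 17 19 16 13 11 17 17 17 23 21 26 23
  20]
 [78 82 78 77 79 80 76 76 77 65 68 59 45 36 27  2 12 19 12  4 18  4 21 22
  21]
 [79 79 77 79 75 73 69 66 68 65 65 63 63 66 63 67 62 60 46 34 11 15 13 12
  13]]
[[79 81 78 68 56 46 44 49 34 18  8 13 16 19 14 17 19 23 26 23 23 17 20 28
  22]
 [79 80 76 75 74 65 70 66 65 65 58 49 43 31 22 11 14 12 15 16 19  7 16  4
  22]
 [76 77 71 68 63 67 66 63 65 63 65 66 69 72 74 80 77 73 64 51 37 25 22  1
   9]]
```

Request:
{"op": "drive_tool", "data": {
  "plan": [
    [[0.25,-0.8,-1.3,0,0],[0.25,0,0,0,0],[0.25,0,0,0,0]]
  ]
}}

```text
clock: 7.05
position: [514.6, -428.1, 63.5]
ee_rot: [0.969, -0.247, 0.004, -0.0]
contact_force: [5.6, 6.4, 0.2]
gripper_width: 31.9
grasp_force: 4.3
```

Request:
{"op": "drive_tool", "data": {
  "plan": [
    [[0.25,0.5,0.9,0,0],[0.25,0.5,0.9,0,0],[0.25,0.5,0.9,0,0],[0.25,0.5,0.9,0,0],[0.25,0.5,0.9,0,0],[0.25,0.5,0.9,0,0],[0.25,0.5,0.9,0,0],[0.25,0.5,0.9,0,0],[0.25,0,0,0,0],[0.25,0,0,0,0]]
  ]
}}

```text
clock: 7.88
position: [517.9, -420.5, 63.4]
ee_rot: [0.969, -0.247, 0.003, -0.001]
contact_force: [4.7, 6.8, 0.0]
gripper_width: 32.2
grasp_force: 4.3
```

Request:
{"op": "drive_tool", "data": {
  "plan": [
    [[0.25,0.5,0.9,0,0],[0.25,0.5,0.9,0,0],[0.25,0.5,0.9,0,0],[0.25,0,0,0,0],[0.25,0,0,0,0]]
  ]
}}

```text
clock: 8.3
position: [517.3, -419.6, 62.4]
ee_rot: [0.969, -0.247, 0.001, 0.0]
contact_force: [1.6, 2.0, 2.2]
gripper_width: 32.1
grasp_force: 1.7
```

Request:
{"op": "drive_tool", "data": {
  "plan": [
    [[0.25,0.5,0.9,0,0],[0.25,0.5,0.9,0,0],[0.25,0.5,0.9,0,0],[0.25,0.5,0.9,0,0],[0.25,0.5,0.9,0,0],[0.25,0,0,0,0],[0.25,0,0,0,0]]
  ]
}}

```text
clock: 8.88
position: [518.9, -414.9, 61.2]
ee_rot: [0.969, -0.247, -0.0, -0.0]
contact_force: [-0.4, -0.0, 1.1]
gripper_width: 32.2
grasp_force: 0.0
```

The catch holds: the force is zero with the finger clear of the post. I'll centre the fingers, open a bit and rise straight up.

Request:
{"op": "drive_tool", "data": {
  "plan": [
    [[0,0.5,1,0,0],[0,0.5,1,0,0],[0,0,0,0,0],[0,0,0,0,0],[0,0,0,10,0],[0,0,0,20,0],[0,0,0,30,0],[0,0,0,30,0],[0,0,0,30,0],[0,0,0,40,0],[0,0,0,40,0],[0,0,0,40,0],[0,0,0,40,0],[0,-20,25,0,0],[0,-20,30,0,0],[0,-20,35,0,0],[0,-20,35,0,0],[0,-20,35,0,0],[0,-20,35,0,0],[0,0,0,0,0]]
  ]
}}

```text
clock: 10.55
position: [396.0, -214.2, 343.1]
ee_rot: [0.969, -0.246, 0.001, -0.001]
contact_force: [-0.5, 0.5, 0.4]
gripper_width: 42.2
grasp_force: 0.0
```

Request:
{"op": "drive_tool", "data": {
  "plan": [
    [[0,-5,35,0,0],[0,-5,35,0,0],[0,-5,35,0,0],[0,0,35,0,0],[0,0,35,0,0],[0,0,35,0,0],[0,0,0,0,0],[0,0,0,0,0]]
  ]
}}

```text
clock: 11.22
position: [385.0, -6.6, 342.2]
ee_rot: [0.969, -0.245, 0.001, -0.0]
contact_force: [-1.3, 0.1, 0.3]
gripper_width: 42.5
grasp_force: 0.0
```

```bash
python3 - <<'E'
from h import *
s=read_state(); print(s['clock'],s['position'],s['contact_force'])
p,d=snap('top','t5')
cv2.imwrite('pics/f.png',cv2.resize(p[170:390,200:440,::-1],None,fx=2.7,fy=2.7,interpolation=3))
E
```

```text
11.2167 [384.96707814  -6.55214557 342.15379462] [-1.32139823  0.06425559  0.32963404]
```

View pics/f.png

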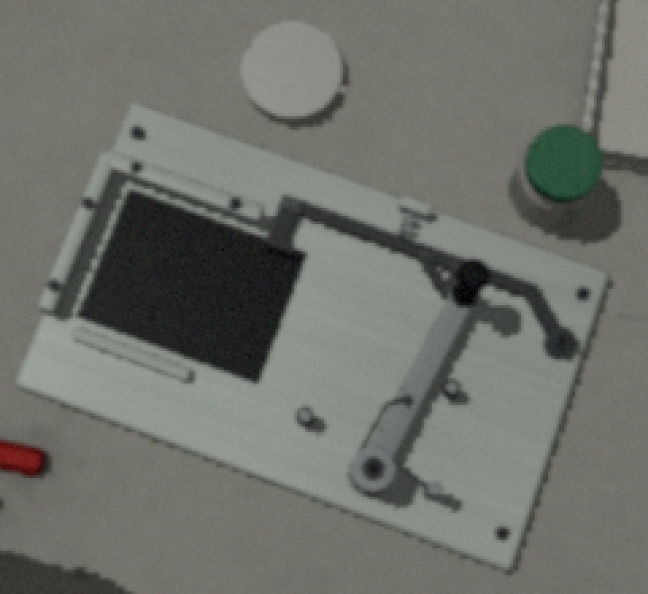

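The arm is held by the catch, with the post at (470,278) in the crop behind the tooth at (437,270). The bay is clear, and the dish and pot are where they were.

```bash
python3 -c "
from bench import *
print(job_done())"
```

```text
the job is handed in; nothing more can be done
None
```

The clamp arm is drawn back, held by the catch and left set; I eased it off without it snapping back, the dish and pot were not moved, and the job is handed in after about 11 s of the 54 s allowed.

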